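# Find the fuller carton by weight and set it out

### The job

Two look-alike cartons lean in the outer pockets of the slanted rack, and one of them is nearly empty. Before you put anything on the white trays, lift each carton clear of its pocket in turn to feel which is heavier; then stand the heavier one upright on the stack of white trays in front of the glass-door cabinet, and put the lighter one, top up, in the rack's middle pocket (the one with the tall back), where cartons wait for refilling. Set the cartons down rather than dropping them, never rest the lighter one on the trays, and leave the cup, tin and jars where they are.

Things in the scene. Friction and masses are not known exactly. Their poses are not given: they have to be found in the camera images.
- carton_a: closed carton, 31 x 100 x 123 mm (x, y, z), one of two that look alike: either may be the heavier, by at least 0.2 kg; both under 0.8 kg. Origin: centre of its underside; z to its top, x across its 31 mm thickness (the way to grip it). At the start it stands top up in an outer pocket of the rack, leaning with it, its 100 mm side along the pocket's length, 78 mm of it out of the pocket
- carton_b: closed carton, 31 x 100 x 123 mm (x, y, z), one of two that look alike: either may be the heavier, by at least 0.2 kg; both under 0.8 kg. Origin: centre of its underside; z to its top, x across its 31 mm thickness (the way to grip it). At the start it stands top up in an outer pocket of the rack, leaning with it, its 100 mm side along the pocket's length, 78 mm of it out of the pocket
- carton_rack: fixed slanted metal rack, 142 x 213 mm (x, y). Origin: centre of its foot; x from front to back, y to the left from the front, z up. Three pockets at y = +80, 0, -80 mm, leaning 23 degrees out to the front: pocket axis (-0.391, 0, 0.921), floor along (0.921, 0, 0.391) and y in the rack's frame. Inside 41 mm wide (y), 116 mm long along the floor, 45 mm deep
- middle_pocket (a point): centre of the middle pocket's floor, at x = +10 mm, y = 0, z = 60 mm from the rack's origin; axes as the rack's (not leaning). The middle pocket has a tall back wall, 104 mm along the pocket axis; other walls 45 mm high, 4 mm thick, the front one with a lip flared outward. A carton in a pocket may slide down the floor to the front wall, 8 mm from the centre
- side_trays: stack of three nested white rectangular side-dish trays, loose, 0.55 kg, 176 x 252 mm over the rims (x, y), rims 31 mm high. Origin: centre of the underside; x, y along its sides. The flat surface that bears things is 142 x 216 mm about the centre, 14 mm above the underside. Behind it a fixed glass-door cabinet, 0.66 m high, fills x > 0.54, y -0.12 to 0.40 m (robot's frame)
- cup: bystander on the worktop, loose: leave it alone. Origin: centre of its underside. White melamine cup, open end up, 74 mm wide, 64 mm high
- tin: bystander on the worktop, loose: leave it alone. Origin: centre of its underside. Food tin, 75 mm wide, 110 mm high
- green_jar: bystander on the worktop, loose: leave it alone. Origin: centre of its underside. Spice jar with a green cap, 46 mm wide, 106 mm high
- brown_jar: bystander on the worktop, loose: leave it alone. Origin: centre of its underside. Spice jar with a dark brown cap, 44 mm wide, 105 mm high

How it is judged:
On the way, in this order (a step that is already met when the one before it is completed fails the run):
1. the lighter carton has been lifted clear of its pocket (50 mm or more) in the gripper while the heavier one is not on the trays (distance of carton_b from where it was at the start of the episode above 0.05 m and contact force between carton_b and the fingers above 1 N and contact force between carton_b and carton_rack below 0.3 N and contact force between carton_a and side_trays below 0.3 N), for 0.2 s.
2. the heavier carton stands upright on the white trays, let go (x of carton_a in the frame of side_trays between -0.07 and 0.07 m and y of carton_a in the frame of side_trays between -0.105 and 0.105 m and z of carton_a in the frame of side_trays between 0.005 and 0.03 m and angle between carton_a's own z axis and vertical below 0.12 rad and contact force between carton_a and the fingers below 0.05 N and linear speed of carton_a below 0.03 m/s), for 0.3 s.
At the end, for the whole second after the job is handed in: heavier carton upright (7 deg) on the trays, foot's centre within 70 mm (x) and 105 mm (y) of the trays' centre; lighter carton top up in the middle pocket, underside's centre within 20 mm of the pocket floor's centre, leaning 15 to 31 deg; both let go and at rest (all of step 2 and distance between carton_b and middle_pocket below 0.02 m and angle between carton_b's own z axis and vertical between 0.25 and 0.55 rad and contact force between carton_b and the fingers below 0.05 N and linear speed of carton_b below 0.03 m/s); the robot touches nothing.
It fails at once if the lighter carton rests on the white trays (contact force between carton_b and side_trays above 0.5 N).
It fails at once if a carton is dropped (it falls freely at over 0.8 m/s) ((contact force between carton_b and the fingers below 0.01 N and linear speed of carton_b above 0.8 m/s) or (contact force between carton_a and the fingers below 0.01 N and linear speed of carton_a above 0.8 m/s)).
It fails at once if the cup, tin or a jar is shoved (30 mm) or tipped (20 degrees) (distance of any of cup, tin, green_jar, brown_jar from where it was at the start of the episode above 0.03 m or angle between any of cup, tin, green_jar, brown_jar's own z axis and vertical above 0.35 rad).
It also fails if it takes over 72 s, if anything falls off the work surface, if the arm or the gripper's body presses on something with over 40 N, if the wrist force passes 120 N, or if a joint passes its speed limit or range.

### The arm

A 6-joint arm with a two-finger parallel gripper is mounted at the origin on a cart in front of the work surface, level with it; the furniture and walls round the work are solid. World frame = base frame: x ahead of the robot, y to its left, z up, the work surface at z = 0. Lengths are in m, angles in rad, forces in N, time in s.
With the tool pointing down it reaches from about 0.35 to 0.875 m from the base axis. Payload 4.2 kg.
Tool frame: the origin (TCP) lies midway between the tips of the shut fingers; the grasp point (between the pads) lies manip.pinch_z behind it (manip.pinch_z is the distance from the TCP to the grasp point, in m); z points along the fingers, y is the line along which they close (so a half turn about z gives the same grasp; the last joint's range is limited). The gripper opens to 85 mm and grips with 20 to 120 N. Pads are 22 mm wide; open, the fingers measure 114 mm over their backs; the gripper's body (76 mm by 85 mm) begins 54 mm behind the grasp point. The pads swing forward as they close: fully open they stand 13 mm farther back than shut.
Start: joints at [1.53, 0.385, 0.008, 0, -1.194, -0.259], TCP at [0.185, 0.597, 0.202] pointing down, gripper open.
Joint ranges: [-3.14, 3.14], [-1.21, 2.06], [-1.07, 1.41], [-3.16, 2.05], [-2.99, -0.16], [-3.1, 3.1]. Speed limits (rad/s): [2.79, 2.79, 3.14, 3.14, 3.14, 3.14].

### API

Orientations are given as [roll, pitch, yaw] about the fixed x, y, z axes, in that order (R = Rz(yaw) Ry(pitch) Rx(roll)).
In Python, from workcell import manip, snapshot, calibration gives the robot as it stands.
- The arm moves only by the shell command python3 -m inch 'ROWS' [FORCE]. ROWS is JSON, a list of rows, each a list of 7 numbers: the shift along the tool's x, y, z in mm, then the turn, a rotation vector about the tool's x, y, z in rad, then the finger opening in mm, from 0 to 85.4. In form: [[dx, dy, dz, wx, wy, wz, grip], ...]. A call has exactly 5 rows; each row is the pose to reach, as a shift and turn from the pose commanded when the call began, along the tool's axes at that moment; what a row does not reach only later rows make up. A row lasts 1/12 s, in which the tool goes at most 41.7 mm and 7.16 degrees, less where a joint would pass 70% of its speed; a pose out of reach is approached as far as the arm can. A call with a gripper value outside its range is refused whole. The fingers move at their own pace and stop on an object; FORCE is the grip in N (left out, the last holds). Time passes only in rows, so rows that repeat a pose let the fingers close, or fill a call up. It gives the time, the measured TCP pose, the force, the opening and the grip force at its end, in the units of the state.
- manip.observe(): the state, without advancing time (a new reading comes with each control period).
- snapshot(name): name is "scene" or "top"; returns the picture (384x512x3 uint8, red, green, blue); there is no depth.
- calibration(name): a dict with "mtx" (3x3 intrinsics, pixels), "D" ([k1, k2, p1, p2, k3] as OpenCV has them; the pictures are not rectified), "world_to_cam" (4x4, takes a point from world to camera coordinates). Camera axes: x right, y down, z forward; pixel columns grow to the right and rows downward; lengths in m; the calibration is good to about 2 mm. A picture is of the moment at which its call begins. calibration takes no time and is no camera call.
- manip.close_job(): hands the job in; it is judged then, once.
The state is a dict: "time": time; "qpos": joint angles; "qvel": joint speeds; "joint_torque": joint torques, N m; "ee_pos": TCP position; "tool_rot": TCP orientation; "wrist_force": force on the tool from outside, world axes, zero at the start; "torque": the same for the moment, N m; "width": opening from 0.0 (shut) to 1.0 (fully open); "grip_force": force on a finger pad.
Only numpy, scipy, OpenCV 4.12 (cv2) and the standard library are available. Lean on these libraries where they do the work, as an engineer would, in place of code of your own. Each camera call takes 0.05 s, during which the arm holds its last target. There are 200 camera calls.

## Working session

There is one attempt and no reset: what is moved stays moved. The work goes in short steps, Python scripts to look and compute and a shell command to move; the robot and the scene stay as the last step left them, time stands still between calls to the robot, and variables do not carry over. Pictures are saved under pics/ and viewed, at most 10 in all, crops included, and the job is handed in when it is done.

```bash
mkdir -p pics; ls; python3 - <<'E'
from workcell import manip,snapshot,calibration
import cv2,numpy as np
for n in("scene","top"):
    cv2.imwrite(f"pics/{n}0.png",cv2.resize(snapshot(n)[:,:,::-1],None,fx=1.5,fy=1.5,interpolation=cv2.INTER_CUBIC)); c=calibration(n)
    print(n,c["mtx"].round(1).tolist(),np.round(c["D"],3).tolist(),c["world_to_cam"].round(4).tolist())
print(manip.observe(),manip.pinch_z)
E
```

```text
pics
scene [[365.9, 0.0, 258.6], [0.0, 365.9, 194.4], [0.0, 0.0, 1.0]] [-0.078, 0.0, 0.0, 0.0, 0.0] [[0.9955, -0.0951, 0.0052, -0.5934], [-0.0783, -0.8486, -0.5233, 0.134], [0.0541, 0.5205, -0.8522, 1.2447], [0.0, 0.0, 0.0, 1.0]]
top [[446.1, 0.0, 256.6], [0.0, 446.1, 189.7], [0.0, 0.0, 1.0]] [-0.131, 0.0, 0.0, 0.0, 0.0] [[0.0153, -0.9998, -0.0124, 0.0701], [-0.9956, -0.0141, -0.0931, 0.6171], [0.0929, 0.0138, -0.9956, 1.5501], [0.0, 0.0, 0.0, 1.0]]
{'time': 0.1, 'qpos': array([ 1.52961894e+00,  3.85509378e-01,  6.73408464e-03, -4.14387271e-04,
       -1.19404062e+00, -2.58612277e-01]), 'qvel': array([-0.00134186, -0.00233644,  0.003319  ,  0.00337423, -0.00135062,
        0.00056478]), 'joint_torque': array([-1.80571119e-04, -3.93318093e+01,  1.88931102e+01,  4.19786274e+00,
       -2.54863749e-03,  2.01640539e-06]), 'ee_pos': array([0.18438758, 0.59655141, 0.20050506]), 'tool_rot': array([ 3.13954173e+00, -1.44283435e-04, -2.99942361e-01]), 'wrist_force': array([ 0.84437006, -0.02099262, -0.60944688]), 'torque': array([-0.05899449, -0.00548148,  0.01143468]), 'grip_force': 0.0, 'width': 0.9995156085765402} 0.0187
```

View pics/scene0.png

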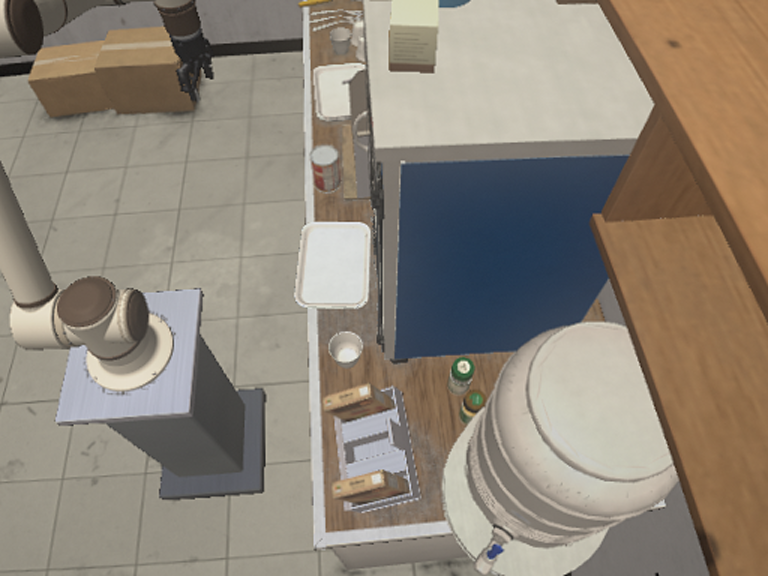

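View pics/top0.png

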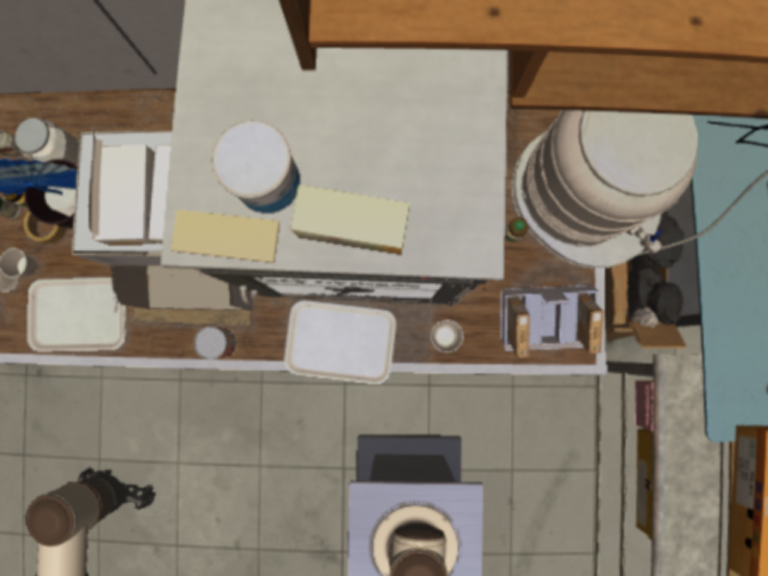

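The pictures show the trays at about (340,342) in the top view. The rack is at (550,320) there, with cartons at (521,328) and (594,325) leaning toward the robot, and the cup lies between at (446,335). I'll crop in for corners.

```bash
python3 - <<'E'
import cv2,numpy as np
from workcell import snapshot
s=snapshot("scene")[:,:,::-1];t=snapshot("top")[:,:,::-1]
cv2.imwrite("pics/s_crop.png",cv2.resize(s[245:350,205:295],None,fx=5.6,fy=5.6,interpolation=cv2.INTER_CUBIC))
cv2.imwrite("pics/t_crop.png",cv2.resize(t[180:265,180:410],None,fx=3.4,fy=3.4,interpolation=cv2.INTER_CUBIC))
E
```

```text
(no output)
```

View pics/s_crop.png

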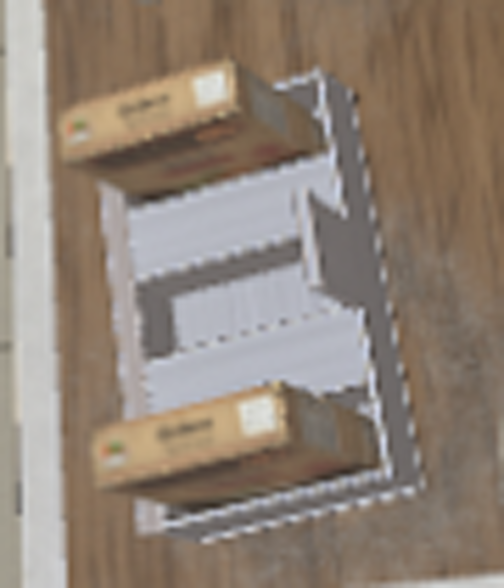

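View pics/t_crop.png

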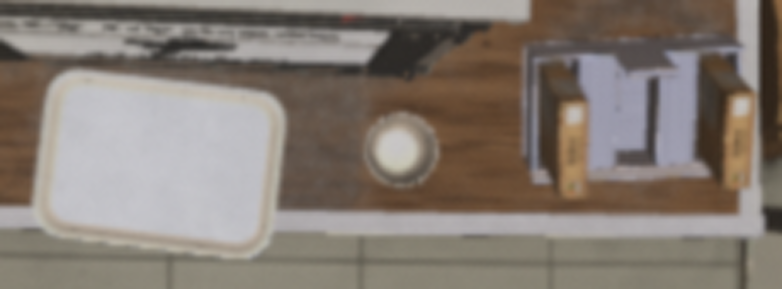

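The crops show both cartons' top faces: in the scene crop, left (58,112)-(237,60)-(243,108)-(65,163) and right (93,437)-(283,383)-(290,432)-(98,490). The top crop also gives the tray rim corners and the cup at (402,148). Next I fit the poses.

```bash
cat > h.py <<'E'
import numpy as np,cv2
from scipy.optimize import least_squares
from scipy.spatial.transform import Rotation as R
from workcell import manip,snapshot,calibration
C={n:calibration(n) for n in("scene","top")}
def proj(n,P):
    c=C[n];T=c["world_to_cam"];return cv2.projectPoints(np.atleast_2d(P).astype(float),cv2.Rodrigues(T[:3,:3])[0],T[:3,3],c["mtx"],np.array(c["D"]))[0][:,0]
a=np.radians(23)
S=lambda l:(np.array(l)+.5)/5.6-.5+[205,245]
T=lambda l:(np.array(l)+.5)/3.4-.5+[180,180]
E
python3 - <<'E'
from h import *
def top(p):  # x,y,z of top centre,yaw -> corners FL,BL,BR,FR
    M=R.from_euler('z',p[3]).as_matrix()@R.from_euler('y',-a).as_matrix()
    return p[:3]+np.array([[-.05,.0155,0],[.05,.0155,0],[.05,-.0155,0],[-.05,-.0155,0]])@M.T
obs={'L':(S([[58,112],[237,60],[243,108],[65,163]]),T([[560,196],[559,98],[587,98],[584,196]])),
'R':(S([[93,437],[283,383],[290,432],[98,490]]),T([[725,187],[727,93],[752,93],[749,187]]))}
for k,(s,t) in obs.items():
    r=least_squares(lambda p:np.r_[(proj("scene",top(p))-s).ravel(),(proj("top",top(p))-t).ravel()],[.45,-.4,.18,0])
    M=R.from_euler('zy',[r.x[3],-a]).as_matrix()
    print(k,r.x.round(4),"base",(r.x[:3]-.123*M[:,2]).round(4),"res",r.fun.round(1))
tr=T([[52,66],[290,93],[268,262],[30,226]])
def rim(p):
    M=R.from_euler('z',p[2]).as_matrix()
    return np.r_[p[:2],.031]+np.array([[.088,.126,0],[.088,-.126,0],[-.088,-.126,0],[-.088,.126,0]])@M.T
r=least_squares(lambda p:(proj("top",rim(p))-tr).ravel(),[.43,.15,0]);print("tray",r.x.round(4),r.fun.round(1))
r=least_squares(lambda p:(proj("top",np.r_[p,.064])-T([402,148])).ravel(),[.43,-.1]);print("cup",r.x.round(4))
E
```

```text
L [ 0.4986 -0.2193  0.1637  0.0613] base [ 0.5467 -0.2193  0.0505] res [ 0.4 -0.5  0.1 -1.1  0.6  0.8  0.2  0.7 -1.3  0.5 -0.6  0.6  0.8  0.1
  1.   0.1]
R [ 0.5073 -0.3793  0.1634  0.0926] base [ 0.5553 -0.3793  0.0502] res [-0.4 -1.2 -0.1 -1.6  0.9  1.8  0.3  1.2 -1.2  1.1 -1.1  0.2  0.9 -0.6
  0.9  0.3]
tray [ 0.4822  0.1829 -0.1141] [-0.2 -1.2  0.4 -0.   0.4  0.1 -0.6  1.1]
cup [ 0.4993 -0.065 ]
```

```bash
cat >> h.py <<'E'
def plan(wps,start=None):
    "wps: list of (xyz, rpy); prints tool-frame shift mm / rotvec, split into calls; start from measured pose"
    o=manip.observe(); p,M=(o["ee_pos"],R.from_euler('xyz',o["tool_rot"])) if start is None else (np.array(start[0]),R.from_euler('xyz',start[1]))
    for q,e in wps:
        N=R.from_euler('xyz',e); d=M.inv().apply(np.array(q)-p)*1000; w=(M.inv()*N).as_rotvec()
        print(np.r_[d.round(1)].tolist(),w.round(3).tolist(),"len",round(np.linalg.norm(d)),"deg",round(np.degrees(np.linalg.norm(w)),1)); p,M=np.array(q),N
E
python3 - <<'E'
from h import *
obs={1:(S([[58,112],[237,60],[243,108],[65,163]]),T([[560,196],[559,98],[587,98],[584,196]])),
-1:(S([[93,437],[283,383],[290,432],[98,490]]),T([[725,187],[727,93],[752,93],[749,187]]))}
def f(p):
    M=R.from_euler('z',p[2]).as_matrix();A=R.from_euler('y',-a).as_matrix();out=[]
    for k,(s,t) in obs.items():
        b=np.array([.010,.08*k+(p[3] if k>0 else p[4]),.060])+A@[-.008,0,.123]
        P=(b+np.array([[-.05,.0155,0],[.05,.0155,0],[.05,-.0155,0],[-.05,-.0155,0]])@A.T)@M.T+[p[0],p[1],0]
        out+=[(proj("scene",P)-s).ravel(),(proj("top",P)-t).ravel()]
    return np.r_[tuple(out)+(300*p[3:],)]
r=least_squares(f,[.54,-.3,0.06,0,0]);print(r.x.round(4),r.fun.round(1))
plan([((.38,.3,.33),(np.pi,0,-.2)),((.40,.0,.33),(np.pi,-.2,-.05)),((.45,-.21,.28),(np.pi,-.401,.065))])
E
```

```text
[ 5.483e-01 -2.970e-01  6.000e-02 -2.000e-04  2.000e-04] [-0.  -1.1 -0.1 -1.6  0.4  0.3 -0.2  0.2 -0.8  0.7  0.1  0.7  1.5  0.2
  1.6  0.2 -0.3 -2.4  0.4 -1.6  1.   1.9  0.1  0.2 -1.   0.8 -0.  -0.3
  2.1 -0.8  1.2  0.3 -0.   0. ]
[274.5, 225.9, -128.8] [0.001, -0.0, -0.1] len 378 deg 5.7
[79.2, 290.0, 0.0] [0.015, 0.2, -0.149] len 301 deg 14.3
[49.3, 207.2, 61.0] [0.034, 0.201, -0.11] len 222 deg 13.3
```

```bash
python3 -m inch '[[35,28,-16,0,0,-0.02,60],[70,56,-32,0,0,-0.04,60],[100,84,-48,0,0,-0.06,60],[125,105,-60,0,0,-0.08,60],[137,113,-64,0,0,-0.1,60]]' 40
python3 -m inch '[[28,23,-13,0,0,0,60],[56,46,-26,0,0,0,60],[84,69,-39,0,0,0,60],[112,92,-52,0,0,0,60],[137,113,-65,0,0,0,60]]'
python3 -m inch '[[8,30,0,0,0.02,-0.02,60],[16,60,0,0,0.04,-0.04,60],[24,90,0,0,0.06,-0.06,60],[32,120,0,0,0.08,-0.08,60],[40,150,0,0.01,0.1,-0.1,60]]'
python3 -c "
from h import *
o=manip.observe();print(o['qpos'].round(2),o['ee_pos'].round(3),o['tool_rot'].round(3))
plan([((.40,.0,.33),(np.pi,-.2,-.05)),((.45,-.21,.28),(np.pi,-.401,.06))])"
```

```text
time: 0.62
ee_pos: [0.2835, 0.4461, 0.2679]
tool_rot: [-3.139, -0.001, -0.2]
wrist_force: [-0.7, 0.4, 0.2]
width: 0.704
grip_force: 0.0
time: 1.03
ee_pos: [0.3946, 0.3089, 0.3312]
tool_rot: [-3.141, -0.0, -0.2]
wrist_force: [0.9, 0.5, 0.8]
width: 0.702
grip_force: 0.0
time: 1.45
ee_pos: [0.4031, 0.1544, 0.3302]
tool_rot: [-3.137, -0.101, -0.098]
wrist_force: [0.9, -0.4, 0.0]
width: 0.704
grip_force: 0.0
[ 0.81 -0.08 -0.28  0.08 -1.32  0.65] [0.403 0.154 0.33 ] [-3.137 -0.101 -0.098]
[12.0, 153.9, 0.8] [0.003, 0.099, -0.048] len 154 deg 6.3
[49.3, 207.2, 61.0] [0.033, 0.201, -0.105] len 222 deg 13.1
```

```bash
cat >> h.py <<'E'
yaw=.06; RK=np.array([.5483,-.297,0])
def pk(k,h,s=-.008):  # TCP world for carton in pocket y=k*.08, TCP h above carton base along axis
    return RK+R.from_euler('z',yaw).apply(np.array([.010,.08*k,.060])+R.from_euler('y',-a).apply([s,0,h]))
RP=(np.pi,-a,yaw)
E
python3 -m inch '[[3,31,0,0,0.02,-0.01,60],[6,62,0,0,0.04,-0.02,60],[8,93,0,0,0.06,-0.03,60],[10,124,0,0,0.08,-0.04,60],[12,154,0,0,0.1,-0.05,60]]'
python3 -c "
from h import *
print(pk(1,.2),pk(1,.06))
plan([(pk(1,.2),RP),(pk(1,.06),RP)])"
```

```text
time: 1.87
ee_pos: [0.3992, -0.0001, 0.331]
tool_rot: [3.139, -0.202, -0.048]
wrist_force: [-0.0, -0.3, -0.5]
width: 0.701
grip_force: 0.0
[ 0.46812849 -0.22167185  0.24097512] [ 0.52273242 -0.21839168  0.11210444]
[59.9, 217.7, 104.7] [0.035, 0.2, -0.103] len 249 deg 13.0
[0.0, -0.0, 140.0] [0.0, 0.0, 0.0] len 140 deg 0.0
```

```bash
python3 -m inch '[[6,26,4,0.005,0.04,-0.02,60],[12,52,10,0.01,0.08,-0.04,60],[18,78,18,0.02,0.12,-0.06,60],[24,104,26,0.025,0.16,-0.08,60],[30,130,36,0.035,0.2,-0.103,60]]'
python3 -c "
from h import *
plan([(pk(1,.2),RP)])"
```

```text
time: 2.28
ee_pos: [0.4296, -0.1316, 0.3023]
tool_rot: [3.141, -0.404, 0.06]
wrist_force: [0.8, 0.3, 0.5]
width: 0.704
grip_force: 0.0
[6.3, 92.2, 69.5] [0.0, -0.003, 0.0] len 116 deg 0.2
```

```bash
python3 -m inch '[[2,25,18,0,0,0,60],[4,50,36,0,0,0,60],[5,75,54,0,0,0,60],[6,92,69,0,0,0,60],[6,92,69,0,0,0,60]]'
python3 - <<'E'
from h import *
plan([(pk(1,.06),RP)])
s=snapshot("scene")[:,:,::-1];t=snapshot("top")[:,:,::-1]
k=dict(fx=4,fy=4,interpolation=cv2.INTER_CUBIC)
cv2.imwrite("pics/pre.png",np.hstack([cv2.resize(s[220:350,200:300],None,**k),cv2.resize(t[155:285,315:415],None,**k)]))
E
```

```text
time: 2.7
ee_pos: [0.4671, -0.2223, 0.2369]
tool_rot: [-3.138, -0.394, 0.053]
wrist_force: [-0.1, -0.5, 0.2]
width: 0.7
grip_force: 0.0
[3.6, -0.6, 136.6] [-0.0, 0.007, -0.006] len 137 deg 0.5
```

View pics/pre.png

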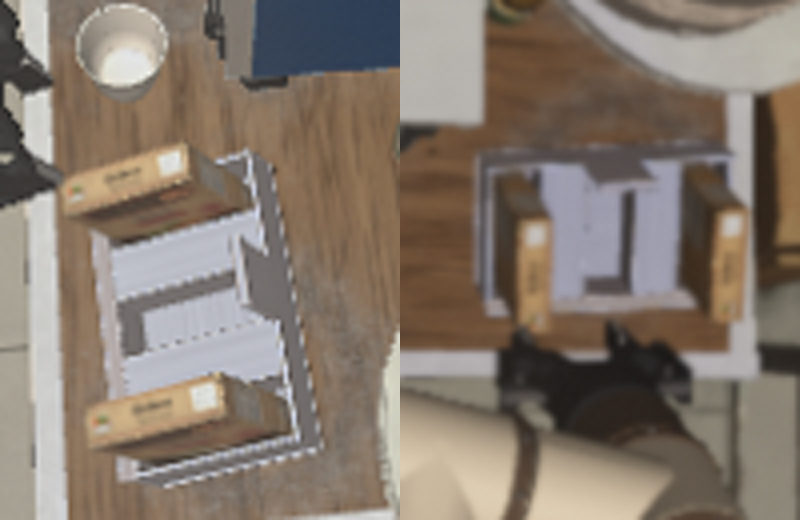

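The view shows the open fingers: in the right panel the tips are near (515,365) and (620,335), in the left panel near (40,75) and (50,180). I'll check this against the projected TCP.

```bash
python3 - <<'E'
from h import *
o=manip.observe();M=R.from_euler('xyz',o["tool_rot"])
for d in(0,.03,-.03):
    P=o["ee_pos"]+M.apply([0,d,-.01])
    print(d,((proj("scene",P)-[200,220])*4).round(),((proj("top",P)-[315,155])*4+[400,0]).round())
for k in(1,-1):
    P=pk(k,.123);print(k,((proj("scene",P)-[200,220])*4).round(),((proj("top",P)-[315,155])*4+[400,0]).round())
E
```

```text
0 [[ 64. 138.]] [[556. 318.]]
0.03 [[ 69. 181.]] [[595. 316.]]
-0.03 [[60. 95.]] [[517. 320.]]
1 [[125. 175.]] [[534. 274.]]
-1 [[155. 408.]] [[730. 264.]]
```

```bash
python3 -m inch '[[1,0,15,0,0,0,60],[2,0,30,0,0,0,60],[2,0,45,0,0,0,60],[2,0,60,0,0,0,60],[2,0,75,0,0,0,60]]' 40
python3 -m inch '[[0,0,14,0,0,0,60],[0,0,28,0,0,0,60],[0,0,42,0,0,0,60],[0,0,56,0,0,0,60],[0,0,61,0,0,0,60]]'
python3 -m inch '[[0,0,0,0,0,0,60],[0,0,0,0,0,0,15],[0,0,0,0,0,0,15],[0,0,0,0,0,0,15],[0,0,0,0,0,0,15]]' 40
python3 -m inch '[[0,0,0,0,0,0,15],[0,0,0,0,0,0,15],[0,0,0,0,0,0,15],[0,0,0,0,0,0,15],[0,0,0,0,0,0,15]]' 40
```

```text
time: 3.22
ee_pos: [0.4992, -0.2173, 0.1735]
tool_rot: [3.141, -0.403, 0.061]
wrist_force: [0.4, 0.2, -0.5]
width: 0.703
grip_force: 0.0
time: 3.63
ee_pos: [0.5225, -0.2156, 0.1158]
tool_rot: [-3.141, -0.4, 0.06]
wrist_force: [-0.6, 0.2, 0.5]
width: 0.704
grip_force: 0.0
time: 4.05
ee_pos: [0.523, -0.2172, 0.1179]
tool_rot: [3.141, -0.403, 0.059]
wrist_force: [-2.5, 1.3, 4.8]
width: 0.361
grip_force: 40.6
time: 4.47
ee_pos: [0.523, -0.2172, 0.1178]
tool_rot: [3.141, -0.403, 0.059]
wrist_force: [-2.3, 1.3, 7.1]
width: 0.359
grip_force: 40.8
```

```bash
python3 -m inch '[[0,0,-8,0,0,0,15],[0,0,-18,0,0,0,15],[0,0,-28,0,0,0,15],[0,0,-38,0,0,0,15],[0,0,-48,0,0,0,15]]' 40
python3 -m inch '[[0,0,-12,0,0,0,15],[0,0,-24,0,0,0,15],[0,0,-34,0,0,0,15],[0,0,-40,0,0,0,15],[0,0,-40,0,0,0,15]]'
python3 -m inch '[[0,0,0,0,0,0,15],[0,0,0,0,0,0,15],[0,0,0,0,0,0,15],[0,0,0,0,0,0,15],[0,0,0,0,0,0,15]]'
```

```text
time: 4.88
ee_pos: [0.5029, -0.2181, 0.1614]
tool_rot: [-3.141, -0.4, 0.058]
wrist_force: [-1.0, -0.1, -2.3]
width: 0.364
grip_force: 40.0
time: 5.3
ee_pos: [0.4884, -0.2193, 0.1993]
tool_rot: [3.141, -0.403, 0.059]
wrist_force: [0.0, 0.4, -1.2]
width: 0.359
grip_force: 40.1
time: 5.72
ee_pos: [0.4881, -0.219, 0.1967]
tool_rot: [-3.141, -0.399, 0.058]
wrist_force: [-0.5, 0.2, -2.4]
width: 0.364
grip_force: 40.1
```

```bash
python3 -c "
from h import *
print(manip.observe()['wrist_force'])
for i in range(5): snapshot('top');print(manip.observe()['wrist_force'].round(2), manip.observe()['joint_torque'].round(2))
plan([(pk(0,.17),RP)])"
```

```text
[-0.50294429  0.1631903  -2.40312454]
[-0.1   0.62 -1.89] [ -0.   -22.87  19.05   3.94   0.96   0.  ]
[ 0.89  0.29 -1.97] [ -0.   -22.84  19.06   3.94   0.96   0.  ]
[ 0.65  0.74 -1.06] [  0.   -22.82  19.06   3.94   0.96   0.  ]
[-1.76 -0.37 -1.46] [  0.   -22.81  19.07   3.94   0.96   0.  ]
[-0.41  0.05 -2.17] [  0.   -22.8   19.07   3.94   0.96   0.  ]
[-1.4, 81.4, -18.2] [0.0, 0.001, -0.002] len 83 deg 0.1
```

This one reads about 1.8 N, or 0.18 kg. The heavier carton must weigh at least 0.2 kg more, so this has to be the nearly empty one; the other lift will confirm it. Moving it over the middle pocket.

```bash
python3 -m inch '[[1,12,0,0,0,0,15],[2,32,0,0,0,0,15],[3,52,0,0,0,0,15],[4,70,0,0,0,0,15],[4,80,0,0,0,0,15]]' 40
python3 -m inch '[[0,0,0,0,0,0,15],[0,0,0,0,0,0,15],[0,0,0,0,0,0,15],[0,0,0,0,0,0,15],[0,0,0,0,0,0,15]]'
python3 - <<'E'
from h import *
g=np.array([.523,-.2172,.1179])+R.from_euler('z',yaw).apply([0,-.08,0])+R.from_euler('ZY',[yaw,-a]).apply([.004,0,0])
plan([(g,RP)])
s=snapshot("scene")[:,:,::-1];t=snapshot("top")[:,:,::-1]
k=dict(fx=4,fy=4,interpolation=cv2.INTER_CUBIC)
cv2.imwrite("pics/mid.png",np.hstack([cv2.resize(s[220:350,200:300],None,**k),cv2.resize(t[155:285,315:415],None,**k)]))
E
```

```text
time: 6.38
ee_pos: [0.4971, -0.3005, 0.199]
tool_rot: [3.141, -0.401, 0.058]
wrist_force: [0.1, 0.1, -1.5]
width: 0.365
grip_force: 40.3
time: 6.8
ee_pos: [0.4965, -0.298, 0.199]
tool_rot: [-3.141, -0.401, 0.059]
wrist_force: [0.4, -0.4, -1.6]
width: 0.36
grip_force: 40.3
[1.2, 1.0, 86.9] [-0.0, 0.001, -0.001] len 87 deg 0.1
```

View pics/mid.png

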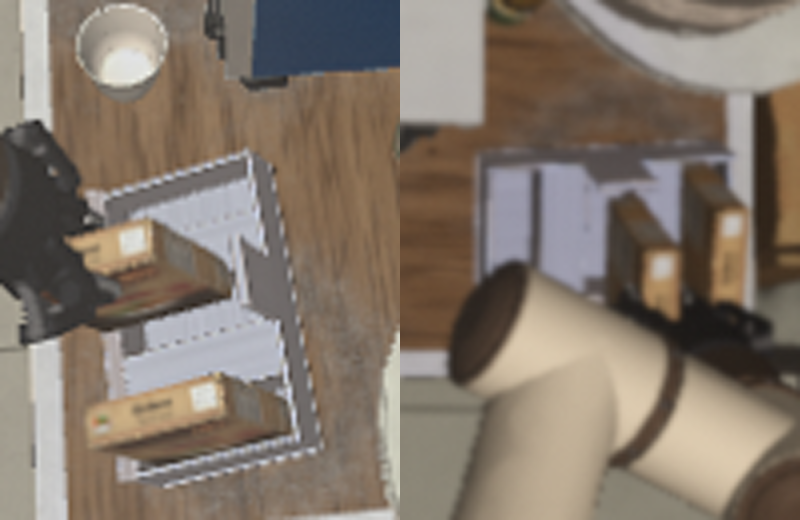

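The carton hangs over the middle pocket in both panels, at (655,260) on the right and (160,270) on the left, clear of the tall back. I'll insert it in steps.

```bash
python3 -m inch '[[0,0,8,0,0,0,15],[0,0,16,0,0,0,15],[0,1,24,0,0,0,15],[0,1,32,0,0,0,15],[0,1,40,0,0,0,15]]' 40
python3 -m inch '[[0,0,8,0,0,0,15],[0,0,16,0,0,0,15],[0,0,24,0,0,0,15],[0,0,31,0,0,0,15],[0,0,34,0,0,0,15]]' 40
python3 -m inch '[[0,0,2,0,0,0,15],[0,0,4,0,0,0,15],[0,0,6,0,0,0,15],[0,0,8,0,0,0,15],[0,0,8,0,0,0,15]]' 40
```

```text
time: 7.32
ee_pos: [0.5123, -0.2987, 0.1606]
tool_rot: [-3.141, -0.399, 0.058]
wrist_force: [0.2, -0.4, -1.7]
width: 0.358
grip_force: 40.4
time: 7.73
ee_pos: [0.5254, -0.2977, 0.1292]
tool_rot: [-3.14, -0.399, 0.058]
wrist_force: [-0.3, 0.3, -1.4]
width: 0.359
grip_force: 40.4
time: 8.15
ee_pos: [0.5286, -0.2978, 0.1232]
tool_rot: [-3.141, -0.4, 0.058]
wrist_force: [1.3, -0.2, -1.1]
width: 0.359
grip_force: 40.4
```

```bash
python3 -m inch '[[0,0,1,0,0,0,15],[0,0,2,0,0,0,15],[0,0,3,0,0,0,15],[0,0,4,0,0,0,15],[0,0,4,0,0,0,15]]' 40
python3 -m inch '[[0,0,0.5,0,0,0,15],[0,0,1,0,0,0,15],[0,0,1.5,0,0,0,15],[0,0,2,0,0,0,15],[0,0,2,0,0,0,15]]' 40
```

```text
time: 8.57
ee_pos: [0.5301, -0.2977, 0.1194]
tool_rot: [-3.141, -0.4, 0.058]
wrist_force: [-0.1, 0.0, -2.0]
width: 0.361
grip_force: 40.4
time: 8.98
ee_pos: [0.5304, -0.2979, 0.119]
tool_rot: [3.142, -0.401, 0.059]
wrist_force: [-4.9, 1.1, 6.0]
width: 0.358
grip_force: 41.5
```

Contact with the floor (+6 N). Release, back out along the axis, and go over the right carton.

```bash
python3 -m inch '[[0,0,0,0,0,0,40],[0,0,0,0,0,0,55],[0,0,0,0,0,0,55],[0,0,0,0,0,0,55],[0,0,0,0,0,0,55]]' 40
python3 -m inch '[[0,0,-15,0,0,0,55],[0,0,-35,0,0,0,55],[0,0,-60,0,0,0,55],[0,0,-90,0,0,0,55],[0,0,-120,0,0,0,55]]'
python3 -m inch '[[-4,12,-20,0,0,0,55],[-4,32,-20,0,0,0,55],[-4,54,-20,0,0,0,55],[-4,72,-20,0,0,0,55],[-4,80,-20,0,0,0,55]]'
python3 -m inch '[[0,0,0,0,0,0,60],[0,0,0,0,0,0,60],[0,0,0,0,0,0,60],[0,0,0,0,0,0,60],[0,0,0,0,0,0,60]]'
python3 - <<'E'
from h import *
plan([(pk(-1,.063),RP)])
E
```

```text
time: 9.4
ee_pos: [0.5312, -0.2977, 0.1178]
tool_rot: [-3.141, -0.401, 0.058]
wrist_force: [0.4, -0.4, 0.2]
width: 0.643
grip_force: 0.0
time: 9.82
ee_pos: [0.4835, -0.3003, 0.2288]
tool_rot: [-3.141, -0.399, 0.058]
wrist_force: [-0.2, 0.7, 0.2]
width: 0.645
grip_force: 0.0
time: 10.23
ee_pos: [0.4776, -0.3829, 0.245]
tool_rot: [3.142, -0.401, 0.057]
wrist_force: [0.6, -0.0, -0.4]
width: 0.646
grip_force: 0.0
time: 10.65
ee_pos: [0.4775, -0.3801, 0.2453]
tool_rot: [-3.141, -0.401, 0.059]
wrist_force: [-0.5, -0.6, 0.5]
width: 0.704
grip_force: 0.0
[-1.4, 1.3, 141.1] [-0.0, 0.001, -0.001] len 141 deg 0.1
```

```bash
python3 -m inch '[[-1,1,16,0,0,0,60],[-1,1,32,0,0,0,60],[-1,1,48,0,0,0,60],[-1,1,64,0,0,0,60],[-1,1,78,0,0,0,60]]' 60
python3 -m inch '[[0,0,14,0,0,0,60],[0,0,28,0,0,0,60],[0,0,42,0,0,0,60],[0,0,56,0,0,0,60],[0,0,61,0,0,0,60]]'
python3 -m inch '[[0,0,0,0,0,0,60],[0,0,0,0,0,0,15],[0,0,0,0,0,0,15],[0,0,0,0,0,0,15],[0,0,0,0,0,0,15]]' 60
python3 -m inch '[[0,0,0,0,0,0,15],[0,0,-5,0,0,0,15],[0,0,-15,0,0,0,15],[0,0,-25,0,0,0,15],[0,0,-35,0,0,0,15]]' 60
python3 -m inch '[[0,0,-12,0,0,0,15],[0,0,-25,0,0,0,15],[0,0,-40,0,0,0,15],[0,0,-55,0,0,0,15],[0,0,-65,0,0,0,15]]' 60
python3 -c "
from h import *
for i in range(6): snapshot('top');o=manip.observe();print(o['wrist_force'].round(2),o['torque'].round(2),o['ee_pos'].round(4))"
```

```text
time: 11.07
ee_pos: [0.5072, -0.3794, 0.1722]
tool_rot: [-3.141, -0.4, 0.059]
wrist_force: [-0.7, -0.1, 0.1]
width: 0.702
grip_force: 0.0
time: 11.48
ee_pos: [0.5305, -0.3778, 0.1142]
tool_rot: [-3.139, -0.398, 0.058]
wrist_force: [-0.5, 0.0, -0.5]
width: 0.705
grip_force: 0.0
time: 11.9
ee_pos: [0.5306, -0.3789, 0.1178]
tool_rot: [3.141, -0.401, 0.059]
wrist_force: [-0.5, 1.3, 1.4]
width: 0.356
grip_force: 60.6
time: 12.32
ee_pos: [0.5158, -0.3792, 0.1487]
tool_rot: [-3.139, -0.398, 0.058]
wrist_force: [0.5, 0.2, -6.0]
width: 0.355
grip_force: 60.4
time: 12.73
ee_pos: [0.4908, -0.3816, 0.2113]
tool_rot: [3.14, -0.401, 0.059]
wrist_force: [-0.5, -0.5, -5.5]
width: 0.355
grip_force: 60.5
[ 0.33  0.35 -3.14] [-0.1   1.25  0.05] [ 0.4912 -0.3822  0.2133]
[ 0.46  0.21 -4.87] [-0.16  1.46  0.01] [ 0.4917 -0.3821  0.212 ]
[ 0.48 -0.14 -7.89] [-0.08  1.6   0.01] [ 0.4915 -0.3814  0.2102]
[ 0.27  0.51 -6.48] [-0.06  1.62 -0.02] [ 0.4912 -0.3809  0.2088]
[ 0.39 -0.69 -6.71] [-0.06  1.63  0.01] [ 0.4911 -0.3806  0.2079]
[ 0.16  1.06 -5.74] [-0.06  1.61 -0.06] [ 0.4912 -0.3806  0.2075]
```

The second carton reads about 6 N, or 0.62 kg, so it is the heavier one. Taking it to the trays.

```bash
python3 - <<'E'
from h import *
A=R.from_euler('ZY',[yaw,-a])
print("tcp rel carton base in carton axes",A.inv().apply(np.array([.5306,-.3789,.1178])-pk(-1,0)).round(4))
f=lambda z:np.r_[np.array([.482,.183])+R.from_euler('z',-.114).as_matrix()[:2,:2]@[-.012,0],z]
plan([((.46,-.38,.33),RP),((.43,-.26,.34),RP),((.42,-.10,.34),(np.pi,-.25,0)),((.43,.06,.34),(np.pi,-.1,-.06)),(f(.26),(np.pi,0,-.114)),(f(.08),(np.pi,0,-.114))])
E
```

```text
tcp rel carton base in carton axes [ 0.0006 -0.0007  0.0659]
[18.9, -2.7, -125.0] [-0.002, 0.003, -0.002] len 126 deg 0.2
[-17.0, -121.6, -18.1] [0.0, 0.0, 0.0] len 124 deg 0.0
[-0.4, -160.3, -0.2] [-0.019, -0.151, 0.057] len 160 deg 9.3
[9.7, -160.0, 2.5] [-0.01, -0.15, 0.059] len 160 deg 9.3
[24.4, -126.5, 82.8] [-0.003, -0.1, 0.054] len 153 deg 6.5
[0.0, -0.0, 180.0] [0.0, 0.0, 0.0] len 180 deg 0.0
```

```bash
python3 -m inch '[[3,0,-20,0,0,0,15],[7,0,-45,0,0,0,15],[11,0,-72,0,0,0,15],[15,-1,-100,0,0,0,15],[19,-3,-125,0,0,0,15]]' 60
python3 -m inch '[[-3,-18,-4,0,0,0,15],[-6,-40,-8,0,0,0,15],[-10,-66,-11,0,0,0,15],[-14,-94,-15,0,0,0,15],[-17,-122,-18,0,0,0,15]]'
python3 -m inch '[[0,-32,0,-0.004,-0.03,0.011,15],[0,-64,0,-0.008,-0.06,0.022,15],[0,-96,0,-0.011,-0.09,0.033,15],[0,-128,0,-0.015,-0.12,0.045,15],[0,-160,0,-0.019,-0.151,0.057,15]]'
python3 -m inch '[[2,-32,0,-0.002,-0.03,0.012,15],[4,-64,1,-0.004,-0.06,0.024,15],[6,-96,1,-0.006,-0.09,0.036,15],[8,-128,2,-0.008,-0.12,0.048,15],[10,-158,2,-0.01,-0.15,0.059,15]]'
python3 - <<'E'
from h import *
f=lambda z:np.r_[np.array([.482,.183])+R.from_euler('z',-.114).as_matrix()[:2,:2]@[-.012,0],z]
print(manip.observe()['qpos'].round(2))
plan([(f(.26),(np.pi,0,-.114)),(f(.08),(np.pi,0,-.114))])
E
```

```text
time: 13.45
ee_pos: [0.46, -0.38, 0.3316]
tool_rot: [-3.14, -0.399, 0.058]
wrist_force: [0.4, -0.4, -6.1]
width: 0.358
grip_force: 61.3
time: 13.87
ee_pos: [0.4296, -0.2583, 0.3398]
tool_rot: [-3.139, -0.398, 0.057]
wrist_force: [0.9, 0.6, -5.2]
width: 0.356
grip_force: 61.4
time: 14.28
ee_pos: [0.4201, -0.0981, 0.3406]
tool_rot: [-3.14, -0.247, -0.003]
wrist_force: [0.9, -0.1, -6.6]
width: 0.355
grip_force: 61.4
time: 14.7
ee_pos: [0.4311, 0.0607, 0.3413]
tool_rot: [-3.139, -0.097, -0.061]
wrist_force: [0.8, -1.4, -5.7]
width: 0.355
grip_force: 61.4
[ 0.56 -0.08 -0.24  0.06 -1.34  0.94]
[23.3, -125.6, 84.2] [-0.005, -0.097, 0.053] len 153 deg 6.4
[0.0, -0.0, 180.0] [0.0, 0.0, 0.0] len 180 deg 0.0
```

```bash
python3 -m inch '[[6,-30,16,-0.001,-0.02,0.01,15],[12,-60,36,-0.002,-0.04,0.02,15],[16,-88,54,-0.003,-0.06,0.03,15],[20,-110,70,-0.004,-0.08,0.04,15],[23,-125,84,-0.005,-0.097,0.053,15]]' 60
python3 -m inch '[[0,0,8,0,0,0,15],[0,0,24,0,0,0,15],[0,0,44,0,0,0,15],[0,0,64,0,0,0,15],[0,0,75,0,0,0,15]]'
python3 -m inch '[[0,0,0,0,0,0,15],[0,0,0,0,0,0,15],[0,0,0,0,0,0,15],[0,0,0,0,0,0,15],[0,0,0,0,0,0,15]]'
python3 - <<'E'
from h import *
f=lambda z:np.r_[np.array([.482,.183])+R.from_euler('z',-.114).as_matrix()[:2,:2]@[-.012,0],z]
plan([(f(.08),(np.pi,0,-.114))])
s=snapshot("scene")[:,:,::-1];t=snapshot("top")[:,:,::-1]
k=dict(fx=3.3,fy=3.3,interpolation=cv2.INTER_CUBIC)
cv2.imwrite("pics/tray.png",np.hstack([cv2.resize(s[100:270,180:290],None,**k),cv2.resize(t[150:320,180:300],None,**k)]))
E
```

```text
time: 15.12
ee_pos: [0.4707, 0.1841, 0.2584]
tool_rot: [3.141, 0.0, -0.113]
wrist_force: [0.2, 0.8, -6.8]
width: 0.358
grip_force: 61.5
time: 15.53
ee_pos: [0.4693, 0.1806, 0.1828]
tool_rot: [3.139, 0.001, -0.115]
wrist_force: [-0.3, -0.5, -6.5]
width: 0.355
grip_force: 61.5
time: 15.95
ee_pos: [0.4712, 0.1814, 0.187]
tool_rot: [-3.141, -0.004, -0.114]
wrist_force: [0.3, -0.0, -6.2]
width: 0.352
grip_force: 61.5
[-1.9, -2.7, 107.0] [-0.001, -0.004, -0.0] len 107 deg 0.2
```

View pics/tray.png

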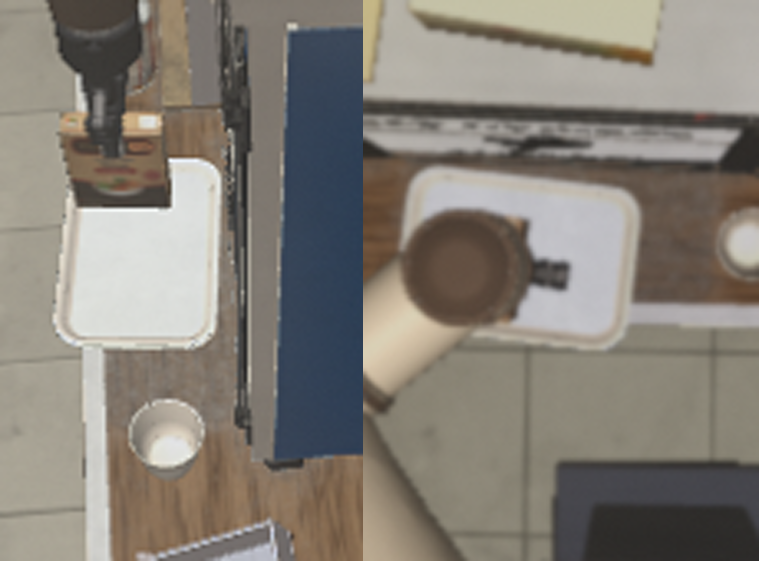

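The carton hangs upright over the trays (scene panel, bottom edge (75,205)-(170,207)) and is aligned with them, with the wrist clear of the cabinet. Descending.

```bash
python3 -m inch '[[0,0,10,0,0,0,15],[-1,-1,25,0,0,0,15],[-1,-2,40,0,0,0,15],[-1,-2,55,0,0,0,15],[-1,-2,65,0,0,0,15]]' 60
python3 -m inch '[[0,0,8,0,0,0,15],[0,0,15,0,0,0,15],[0,0,21,0,0,0,15],[0,0,26,0,0,0,15],[0,0,29,0,0,0,15]]'
python3 -m inch '[[0,0,2,0,0,0,15],[0,0,4,0,0,0,15],[0,0,6,0,0,0,15],[0,0,7,0,0,0,15],[0,0,7,0,0,0,15]]'
```

```text
time: 16.47
ee_pos: [0.4691, 0.1824, 0.1189]
tool_rot: [3.139, -0.0, -0.115]
wrist_force: [-0.2, -0.3, -5.6]
width: 0.353
grip_force: 61.4
time: 16.88
ee_pos: [0.4702, 0.183, 0.0915]
tool_rot: [3.14, -0.002, -0.114]
wrist_force: [-0.7, 1.0, -5.9]
width: 0.354
grip_force: 61.4
time: 17.3
ee_pos: [0.4701, 0.1829, 0.0848]
tool_rot: [3.14, -0.002, -0.114]
wrist_force: [0.4, -0.9, -5.1]
width: 0.359
grip_force: 61.4
```

```bash
python3 -m inch '[[0,0,1,0,0,0,15],[0,0,2,0,0,0,15],[0,0,3,0,0,0,15],[0,0,3,0,0,0,15],[0,0,3,0,0,0,15]]' 60
python3 -m inch '[[0,0,0.5,0,0,0,15],[0,0,1,0,0,0,15],[0,0,1.5,0,0,0,15],[0,0,1.5,0,0,0,15],[0,0,1.5,0,0,0,15]]' 60
```

```text
time: 17.72
ee_pos: [0.4701, 0.1829, 0.0818]
tool_rot: [3.14, -0.002, -0.114]
wrist_force: [0.1, 0.5, -6.0]
width: 0.354
grip_force: 61.5
time: 18.13
ee_pos: [0.4701, 0.1829, 0.0803]
tool_rot: [3.14, -0.002, -0.114]
wrist_force: [0.1, 0.3, -6.0]
width: 0.358
grip_force: 61.5
```

```bash
python3 -m inch '[[0,0,0.5,0,0,0,15],[0,0,1,0,0,0,15],[0,0,1.5,0,0,0,15],[0,0,1.5,0,0,0,15],[0,0,1.5,0,0,0,15]]' 60
python3 -m inch '[[0,0,0.5,0,0,0,15],[0,0,1,0,0,0,15],[0,0,1.5,0,0,0,15],[0,0,1.5,0,0,0,15],[0,0,1.5,0,0,0,15]]' 60
```

```text
time: 18.55
ee_pos: [0.4704, 0.183, 0.0794]
tool_rot: [3.141, -0.003, -0.114]
wrist_force: [-0.6, -0.9, -1.5]
width: 0.359
grip_force: 62.2
time: 18.97
ee_pos: [0.4706, 0.1831, 0.0793]
tool_rot: [3.141, -0.004, -0.114]
wrist_force: [-3.1, -0.8, 8.1]
width: 0.355
grip_force: 63.6
```

Seated on the trays (+8 N). Release, rise, and look.

```bash
python3 -m inch '[[0,0,-0.5,0,0,0,32],[0,0,-1,0,0,0,38],[0,0,-1,0,0,0,50],[0,0,-1,0,0,0,60],[0,0,-1,0,0,0,60]]' 40
python3 -m inch '[[0,0,-10,0,0,0,60],[0,0,-25,0,0,0,60],[0,0,-45,0,0,0,60],[0,0,-70,0,0,0,60],[0,0,-100,0,0,0,60]]'
python3 -m inch '[[-10,-10,-30,0,0,0,60],[-25,-20,-60,0,0,0,60],[-40,-40,-90,0,0,0,60],[-60,-70,-110,0,0,0,60],[-80,-100,-120,0,0,0,60]]'
python3 -m inch '[[-10,-30,0,0,0,0,60],[-20,-60,0,0,0,0,60],[-30,-90,0,0,0,0,60],[-40,-110,0,0,0,0,60],[-40,-120,0,0,0,0,60]]'
python3 - <<'E'
from h import *
s=snapshot("scene")[:,:,::-1];t=snapshot("top")[:,:,::-1]
k=dict(fx=2.9,fy=2.9,interpolation=cv2.INTER_CUBIC)
t2=cv2.resize(t[180:270,180:410],(800,300));s2=cv2.resize(s[140:350,180:300],(165,300))
cv2.imwrite("pics/end.png",np.vstack([t2,np.hstack([cv2.resize(s[140:220,180:300],(400,290)),cv2.resize(s[245:345,200:290],(400,290))])]))
E
```

```text
time: 19.38
ee_pos: [0.4703, 0.183, 0.0783]
tool_rot: [3.14, -0.003, -0.114]
wrist_force: [0.8, -0.0, 0.3]
width: 0.705
grip_force: 0.0
time: 19.8
ee_pos: [0.469, 0.1824, 0.178]
tool_rot: [3.138, 0.0, -0.115]
wrist_force: [0.9, 1.0, -0.1]
width: 0.707
grip_force: 0.0
time: 20.22
ee_pos: [0.402, 0.2931, 0.3018]
tool_rot: [-3.138, -0.006, -0.116]
wrist_force: [0.7, 0.2, -0.1]
width: 0.699
grip_force: 0.0
time: 20.63
ee_pos: [0.3743, 0.4179, 0.297]
tool_rot: [3.14, -0.002, -0.112]
wrist_force: [0.3, 0.1, -0.5]
width: 0.701
grip_force: 0.0
```

View pics/end.png

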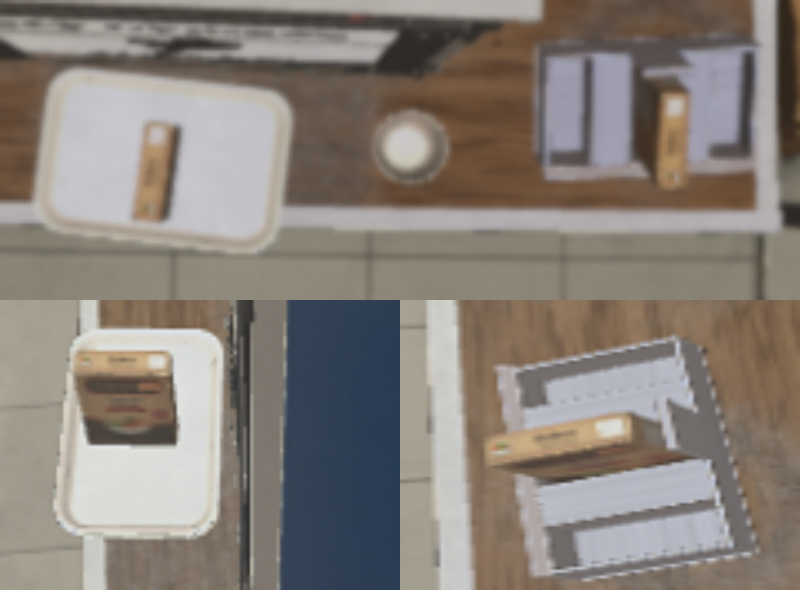

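The final picture shows the heavy carton standing upright mid-tray at (157,170). The light one is seated and leaning in the middle pocket at (672,135), and the cup hasn't moved. Handing in.

```bash
python3 -c "
from workcell import manip
print(manip.close_job())"
```

```text
the job is handed in; nothing more can be done
None
```

The heavier carton (about 0.62 kg) stands upright on the white trays and the lighter one (about 0.18 kg) leans in the rack's middle pocket; I handed the job in at about 21 s, but it returned no verdict.

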